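# Push two organiser boards together in the gluing square

## Robot

A 7-joint arm with a two-finger parallel gripper is mounted at the origin on the work surface. World frame = base frame: x ahead of the robot, y to its left, z up, the work surface at z = 0. Lengths are in m, angles in rad, forces in N, time in s.
With the tool pointing down it reaches from about 0.35 to 0.9 m from the base axis. Payload 8.1 kg.
Tool frame: the origin (TCP) lies at the very end of the fingers, on their centre line; the grasp point (between the pads) lies 19 mm behind it; z points along the fingers, y is the line along which they close (so a half turn about z gives the same grasp; the last joint's range is limited). The gripper opens to 92 mm and grips with 3 to 60 N. Pads are 19 mm wide; open, the fingers measure 130 mm over their backs; the gripper's body (75 mm by 190 mm) begins 47 mm behind the grasp point.
Start: joints at [1.045, 0.434, 0.025, 1.573, -0.012, 1.134, -0.075], TCP at [0.256, -0.57, 0.204] pointing down, gripper open.
Joint ranges: [-2.62, 2.62], [-0.44, 2.09], [-1.27, 1.32], [0.08, 2.57], [-1.32, 4.46], [0.12, 2], [-2.74, 2.74]. Speed limits (rad/s): [2.22, 2.22, 3.01, 3.01, 3.14, 3.14, 3.14].

## Interface

Orientations are given as a rotation vector (axis times angle).
In Python, from cell import arm gives the robot as it stands.
- The arm moves only by the tool carry_out, never from a script. Its argument "commands" is a list of rows, each a list of 7 numbers: the opening, from 0 (shut) to 1 (fully open), then the shift along the tool's x, y, z each as a share of 0.025 m, from -1 to 1, then the turn, a rotation vector about the tool's x, y, z each as a share of 0.1 rad, from -1 to 1. A call has 1 to 8 rows; each row shifts and turns the commanded pose from where the row before left it, along the tool's axes as they then stand; what a row does not reach is not made up. A row lasts 1/10 s, in which the tool goes at most 50 mm and 8.59 degrees, less where a joint would pass 70% of its speed; a pose out of reach is approached as far as the arm can. A call with a number of a shift or a turn outside -1 to 1 is refused whole. A call with a gripper value outside its range is refused whole. The fingers move at their own pace and stop on an object; "squeeze" is the grip in N (left out, the last holds). Time passes only in rows, so rows that do not move let the fingers close. It gives the time, the measured TCP pose, the force, the opening and the grip force at its end, in the units of the state.
- arm.observe(): the state, without advancing time (a new reading comes with each control period).
- arm.get_image(name): name is "scene" or "side" or "wrist"; returns a dict with "pixels" (384x512x3 uint8, red, green, blue), "range_z" (384x512 float32, m along the optical axis (not along the pixel's ray), 0 where there is no reading), "mtx" (3x3 intrinsics, pixels), "R" (3x3) and "t" (3): a world point X has camera coordinates R X + t; the wrist camera has in their place "tool_from_camera" (4x4, takes a point from camera to tool coordinates, whose origin is the TCP and whose axes are the flange's). Camera axes: x right, y down, z forward; pixel columns grow to the right and rows downward; lengths in m; the calibration is good to about 2 mm. A picture is of the moment at which its call begins: read the wrist's pose just before it.
- arm.sign_off(): hands the job in; it is judged then, once.
The state is a dict: "clock": time; "joints": joint angles; "dq": joint speeds; "joint_efforts": joint torques, N m; "position": TCP position; "ee_rot": TCP orientation; "force": force on the tool from outside, world axes, zero at the start; "ft_torque": the same for the moment, N m; "width": opening from 0.0 (shut) to 1.0 (fully open); "gripper_force": force on a finger pad.
Only numpy, scipy, OpenCV 4.12 (cv2) and the standard library are available. Lean on these libraries where they do the work, as an engineer would, in place of code of your own. Each camera call takes 0.05 s, during which the arm holds its last target. There are 200 camera calls.

## Task

Push the wide cork-topped board along the table with the fingertips into the corner of the wooden gluing square, its long side flush against the far fence and its short end against the side fence. Then push the narrow board with the three pencil holes flush against the far fence too, and along it until its long side is tight against the wide board. Only push: neither board may be picked up or tipped, and everything else stays where it is.

Things in the scene. Friction and masses are not known exactly. Their poses are not given: they have to be found in the camera images.
- square: L of two wooden fences fixed to the table, 22 mm thick, 18 mm high. Origin: inner corner, where their inner faces meet, at table height; x points away from the robot (within 0.15 rad), y to the left. The far fence's inner face is the plane x = 0, from y = 0 to -320 mm; the side fence's inner face is y = 0, from x = 0 to -150 mm. The boards go in x < 0, y < 0
- wide_board: Loose light wood board with a cork panel on top: 80 mm along its x, 120 along its y, 22 high, 0.12-0.24 kg. Origin: centre of its underside. Starts on the robot's side of the far fence, its x within 0.35 rad of the square's x. In place, its 120 mm side is along the far fence and its origin at x = -40, y = -60 mm in the square's frame
- narrow_board: Loose light wood board with three 12 mm holes in a row in its top: 80 mm along its x (the row), 50 along its y, 22 high, 0.05-0.11 kg. Origin: centre of its underside. Starts to the right of the wide board, its x within 0.35 rad of the square's x. In place, a 50 mm end is against the far fence, an 80 mm side against the wide board: origin at x = -40, y = -145 mm in the square's frame
- glue_bottle: upright glue bottle, amber with an orange cap, 42 mm across, 112 mm tall; origin: centre of its underside. Stands to the left of the square. To be left alone
- bead_jar: closed jar of 72 mm diameter, 95 mm tall, yellow lid; origin: centre of its underside. Stands to the right of the work. To be left alone
- stamp: wooden hand stamp, 34 mm square foot, turned grip, 48 mm tall; origin: centre of its underside. Stands near the robot's end of the side fence. To be left alone
- tape_roll: roll of paper tape lying flat, 68 mm across, 18 mm high; origin: centre of its underside. Lies between the boards and the robot. To be left alone
- paint_pot: small white paint pot with a blue cap, 38 mm across, 41 mm tall; origin: centre of its underside. Stands to the right of the narrow board. To be left alone
- brush: thin artist's brush, 170 mm long, 12 mm thick, lying beyond the far fence, along its own x; origin: under its middle. To be left alone
Not all that is in view belongs to the job. What is shaped like the narrow_board but black or green is not meant. What is shaped like the wide_board but purple is not meant.

How it is judged:
By the outcome, as a careful person would: the job done as asked, in the order asked, and still so for the second after the job is handed in, with the robot touching nothing.
It also fails if it takes over 67 s, if anything falls off the work surface, if the arm or the gripper's body presses on something with over 40 N, if the wrist force passes 120 N, or if a joint passes its speed limit or range.

## Working session

There is one attempt and no reset: what is moved stays moved. The work goes in short steps, Python scripts to look and compute and a tool call to move; the robot and the scene stay as the last step left them, time stands still between calls to the robot, and variables do not carry over. Pictures are saved under pics/ and viewed, at most 10 in all, crops included, and the job is handed in when it is done.

Besides the shell and the picture viewer there is one more tool, called by a JSON object that holds its "api" and its "payload", one argument or row to a line. carry_out: Moves the arm, as the interface text tells. Shift numbers are shares of 0.025 m and turn numbers shares of 0.1 rad, none past 1 either way. Its arguments: {"type":"object","properties":{"commands":{"type":"array"},"squeeze":{"type":"number"}},"required":["commands"]}

```bash
mkdir -p pics; ls
python3 - <<'E'
from cell import arm
import cv2,numpy as np
s=arm.observe();print(s)
for n in("scene","side"):
    d=arm.get_image(n);cv2.imwrite(f"pics/{n}0.png",d["pixels"][:,:,::-1]);np.savez(f"{n}0.npz",**d)
    print(n,d["mtx"],d["R"],d["t"])
E
```

```text
pics
{'clock': 0.0, 'joints': array([ 1.04541188,  0.43523761,  0.02496971,  1.57409547, -0.01160451,
        1.13400025, -0.07512791]), 'dq': array([-0.00054281, -0.00080443, -0.00018875,  0.00078979, -0.00101681,
        0.00014011,  0.00072151]), 'joint_efforts': array([-5.73233501e-04, -6.67865324e+01,  9.84489173e-01, -3.14465225e+01,
       -6.06809137e-02,  4.26564203e-02,  1.18357125e-04]), 'position': array([ 0.25616071, -0.56949133,  0.20353651]), 'ee_rot': array([-3.07020081e+00, -6.58704822e-01,  7.37786695e-04]), 'force': array([ 0.00928561, -0.66971168, -0.20326876]), 'ft_torque': array([ 0.02083792, -0.02931209, -0.00326849]), 'gripper_force': 0.0, 'width': 1.0028544896690783}
scene [[366.36381828   0.         259.47966626]
 [  0.         366.36381828 191.36900341]
 [  0.           0.           1.        ]] [[-3.37321378e-01  9.41389303e-01  6.84190106e-04]
 [ 6.09921566e-01  2.19102386e-01 -7.61570632e-01]
 [-7.17084354e-01 -2.56476753e-01 -6.48081557e-01]] [ 0.22447357 -0.33100507  1.31502956]
side [[497.71632294   0.         255.11475671]
 [  0.         497.71632294 187.05871473]
 [  0.           0.           1.        ]] [[-7.77935946e-01 -6.28343544e-01 -2.31280757e-04]
 [-4.25529083e-01  5.27107343e-01 -7.35583339e-01]
 [ 4.62320952e-01 -5.72138304e-01 -6.77434202e-01]] [0.44398882 0.27281549 0.99619044]
```

View pics/scene0.png

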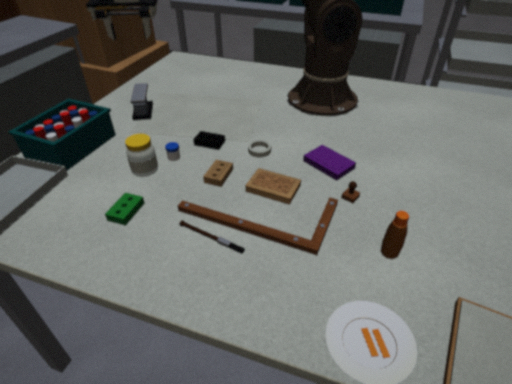

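View pics/side0.png

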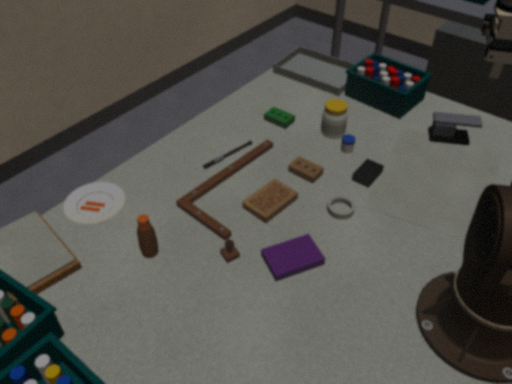

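The pictures show the wide cork board at scene (273,185), the narrow board with its holes at (218,172), and the square's inner corner near (310,235). The tape roll is at (260,149), the stamp at (350,192), the purple decoy at (330,161), the black one at (209,140) and the pot at (172,150).

```bash
cat > h.py <<'E'
import cv2,numpy as np
def rays(d,uv,z):
    "pixels cast onto world plane at height z"
    uv=np.asarray(uv,float).reshape(-1,2);K,R,t=d["mtx"],d["R"],d["t"]
    c=-R.T@t; r=(R.T@np.linalg.inv(K)@np.c_[uv,np.ones(len(uv))].T).T
    return (c+r*((z-c[2])/r[:,2])[:,None])[:,:2]
def cloud(d):
    K,R,t=d["mtx"],d["R"],d["t"];z=d["range_z"].astype(float)
    v,u=np.indices(z.shape);P=np.linalg.inv(K)@np.stack([u,v,np.ones_like(z)]).reshape(3,-1)*z.ravel()
    return (R.T@(P-t[:,None])).T.reshape(*z.shape,3)
def wristcal(d,s):
    T=d["tool_from_camera"];Rt=cv2.Rodrigues(np.array(s["ee_rot"]))[0]
    Rw=Rt@T[:3,:3];c=Rt@T[:3,3]+s["position"]
    d=dict(d);d["R"]=Rw.T;d["t"]=-Rw.T@c;return d
def rect(p):
    (c,(w,h),a)=cv2.minAreaRect((np.asarray(p)*1000).astype(np.float32));return np.round(c,1),round(w,1),round(h,1),round(a,2)
E
python3 - <<'E'
from h import *
for n,k in(("scene",1),("side",1)):
    d=np.load(n+"0.npz");X=cloud(d);hsv=cv2.cvtColor(d["pixels"],cv2.COLOR_RGB2HSV)
    print(n,"noise tbl z",X[200:220,300:320,2].std())
    reg=(X[...,0]>.35)&(X[...,0]<1.0)&(X[...,1]>-.5)&(X[...,1]<.35)
    m=((X[...,2]>.010)&reg&(d["range_z"]>0)).astype(np.uint8)
    nn,L,st,_=cv2.connectedComponentsWithStats(m)
    for i in range(1,nn):
        if st[i,4]<25: continue
        q=X[L==i];zt=np.percentile(q[:,2],90);top=q[q[:,2]>zt-.006]
        print(st[i],"hsv",np.median(hsv[L==i],0),"z",zt.round(3),rect(top[:,:2]))
E
```

```text
scene noise tbl z 0.04236138136194705
[193 131  32  16 351] hsv [90. 73.  9.] z 0.023 (array([ 398.7, -254.7]), 53.5, 81.5, 1.27)
[ 125  134   33   41 1042] hsv [25. 35. 87.] z 0.095 (array([ 577.1, -362.5]), 61.0, 62.4, 14.43)
[248 140  23  15 192] hsv [ 42.  15. 110.] z 0.019 (array([ 387. , -101.1]), 65.8, 63.5, 20.75)
[165 142  15  17 197] hsv [110. 114.  84.] z 0.042 (array([ 501.2, -316.9]), 37.1, 36.0, 29.48)
[303 149  53  29 865] hsv [139. 183. 101.] z 0.024 (array([385.6, 102.4]), 122.4, 84.4, 61.66)
[203 160  30  24 462] hsv [ 16. 122. 109.] z 0.023 (array([ 533.7, -163. ]), 83.6, 51.1, 0.09)
[ 245  168   56   34 1146] hsv [ 15. 127. 117.] z 0.023 (array([536.3, -10.5]), 121.0, 83.9, 86.1)
[342 181  18  20 202] hsv [ 12. 163.  67.] z 0.046 (array([505.3, 179.5]), 14.7, 16.6, 12.02)
[105 193  39  30 650] hsv [ 65. 189.  95.] z 0.023 (array([ 733.6, -311.6]), 82.6, 52.5, 1.58)
[ 177  197  161   56 1868] hsv [ 12. 165.  86.] z 0.019 (array([615.3, -21.5]), 341.8, 174.3, 86.51)
[381 211  28  46 825] hsv [ 12. 198.  44.] z 0.11 (array([652.5, 285.5]), 22.0, 23.3, 26.26)
[216 237
[... 675 characters left out ...]
29.1, -163.6]), 80.6, 56.6, 0.56)
[352 159  32  27 472] hsv [30. 25. 28.] z 0.024 (array([ 393.7, -255.2]), 51.5, 87.9, 1.46)
[ 243  179   56   43 1241] hsv [ 15. 125.  92.] z 0.024 (array([531., -11.]), 123.5, 82.2, 85.25)
[ 64 182  62  42 432] hsv [ 27.    9.5 136. ] z 0.014 (array([865.3, 269.4]), 146.6, 148.3, 18.56)
[327 196  29  22 267] hsv [27. 25. 95.] z 0.019 (array([ 380.9, -100.2]), 67.5, 66.7, 70.94)
[137 215  22  42 642] hsv [ 11. 138.  52.] z 0.11 (array([645.7, 286.6]), 23.8, 23.1, 58.8)
[ 262  234   56   45 1434] hsv [141. 145.  79.] z 0.024 (array([381.4, 101.9]), 120.2, 83.3, 60.7)
[220 240  20  21 239] hsv [ 11. 112.  62.] z 0.046 (array([499.3, 180. ]), 15.8, 18.6, 86.47)
```

{"api": "carry_out", "payload": {
  "commands": [
    [0.5,0,0,0,0,0,0.95],
    [0.5,0,0,0,0,0,0.95],
    [0.5,0,0,0,0,0,0.95],
    [0.5,0,0,0,0,0,0.95],
    [0.5,0,0,0,0,0,0.95]
  ]
}}

```text
clock: 0.6
position: [0.2563, -0.5697, 0.2039]
ee_rot: [-3.14, 0.088, 0.001]
force: [0.1, -0.2, 0.0]
width: 0.619
gripper_force: 0.0
```

Run:
```python
from h import *
W={}
for n in("scene","side"):
    d=np.load(n+"0.npz");X=cloud(d);x,y,z=X[...,0],X[...,1],X[...,2]
    q=X[(z>.014)&(z<.024)&(x>.55)&(x<.72)&(y>-.22)&(y<.16)&((x>.60))|((z>.014)&(z<.024)&(x>.53)&(x<.7)&(y>.105)&(y<.17))][:,:2]
    th=-0.054;c,s=np.cos(th),np.sin(th);R=np.array([[c,-s],[s,c]])
    l=(q-[.686,.124])@R
    far=(l[:,1]<-.01)&(l[:,0]>-.02)&(l[:,1]>-.31);side=(l[:,0]<-.01)&(l[:,1]>-.01)
    for nm,a,b in(("far",l[far,1],l[far,0]),("side",l[side,0],l[side,1])):
        # binned lower (inner) and upper edges
        e=np.linspace(a.min(),a.max(),16);k=np.digitize(a,e)
        B=[(a[k==i].mean(),b[k==i].min(),b[k==i].max()) for i in range(1,16) if (k==i).sum()>5];B=np.array(B)
        mid=np.polyfit(B[:,0],B[:,1:].mean(1),1);print(n,nm,"slope",mid[0].round(4),"mid at 0 (mm)",(mid[1]*1e3).round(1),"width",((B[:,2]-B[:,1]).mean()*1e3).round(1))
```

```text
scene far slope 0.0085 mid at 0 (mm) 13.6 width 22.9
scene side slope -0.0082 mid at 0 (mm) 10.3 width 21.2
side far slope 0.0084 mid at 0 (mm) 8.2 width 24.3
side side slope -0.0113 mid at 0 (mm) 9.8 width 22.3
```

{"api": "carry_out", "payload": {
  "commands": [
    [0.5,0.286,-0.958,0,0,0,0.07],
    [0.5,0.286,-0.958,0,0,0,0],
    [0.5,0.286,-0.958,0,0,0,0],
    [0.5,0.286,-0.958,0,0,0,0],
    [0.5,0.286,-0.958,0,0,0,0],
    [0.5,0.286,-0.958,0,0,0,0],
    [0.5,0.286,-0.958,0,0,0,0],
    [0.5,0.286,-0.958,0,0,0,0]
  ]
}}

```text
clock: 1.4
position: [0.3248, -0.3808, 0.204]
ee_rot: [-3.14, 0.093, 0.001]
force: [0.7, 0.1, 0.9]
width: 0.501
gripper_force: 0.0
```

{"api": "carry_out", "payload": {
  "commands": [
    [0.5,0.286,-0.958,0,0,0,0],
    [0.5,0.286,-0.958,0,0,0,0],
    [0.5,0.286,-0.958,0,0,0,0],
    [0.5,0.286,-0.958,0,0,0,0],
    [0.5,0.286,-0.958,0,0,0,0],
    [0.5,0.286,-0.958,0,0,0,0],
    [0.5,0.286,-0.958,0,0,0,0],
    [0.5,0.286,-0.958,0,0,0,0]
  ]
}}

```text
clock: 2.2
position: [0.3931, -0.1931, 0.2041]
ee_rot: [-3.14, 0.093, 0.001]
force: [0.3, -0.5, -0.3]
width: 0.503
gripper_force: 0.0
```

{"api": "carry_out", "payload": {
  "commands": [
    [0.5,0.286,-0.958,0,0,0,0],
    [0.5,0.286,-0.958,0,0,0,0],
    [0.5,0.286,-0.958,0,0,0,0],
    [0.5,0.286,-0.958,0,0,0,0],
    [0.5,0.286,-0.958,0,0,0,0],
    [0.5,0.286,-0.958,0,0,0,0],
    [0.5,0.286,-0.958,0,0,0,0],
    [0.5,0.286,-0.958,0,0,0,0]
  ]
}}

```text
clock: 3.0
position: [0.4616, -0.0054, 0.2041]
ee_rot: [3.14, -0.093, -0.001]
force: [0.4, -1.3, -0.8]
width: 0.501
gripper_force: 0.0
```

```bash
cat > look.py <<'E'
import sys
from cell import arm
from h import *
def look(name,n="wrist"):
    s=arm.observe();d=arm.get_image(n)
    if n=="wrist": d=wristcal(d,s)
    cv2.imwrite(f"pics/{name}.png",d["pixels"][:,:,::-1]);np.savez(name+".npz",**{k:v for k,v in d.items()})
    return s,d
def blobs(d,zmin=.010):
    X=cloud(d);hsv=cv2.cvtColor(d["pixels"],cv2.COLOR_RGB2HSV)
    m=((X[...,2]>zmin)&(X[...,2]<.06)&(d["range_z"]>0)&(X[...,0]>.35)).astype(np.uint8)
    nn,L,st,_=cv2.connectedComponentsWithStats(m)
    for i in range(1,nn):
        if st[i,4]<150: continue
        q=X[L==i];zt=np.percentile(q[:,2],90);top=q[q[:,2]>zt-.006]
        print(st[i],"hsv",np.median(hsv[L==i],0),"z",zt.round(3),rect(top[:,:2]))
if __name__=="__main__":
    s,d=look(sys.argv[1],sys.argv[2] if len(sys.argv)>2 else "wrist");print(s["clock"],s["position"]);blobs(d)
E
python3 look.py w1
```

```text
3.0 [ 0.46157163 -0.00539461  0.20408693]
[ 118    0   31  120 2296] hsv [ 12.  137.  137.5] z 0.018 (array([609.9, 139. ]), 23.0, 139.3, 86.18)
[  0  11  30  42 932] hsv [ 13. 152.  67.] z 0.045 (array([646.4, 271.4]), 11.0, 35.3, 70.87)
[496  45  16  51 585] hsv [23. 22. 95.] z 0.028 (array([ 567.8, -330.9]), 44.3, 9.3, 11.41)
[ 348   76   44   67 2509] hsv [ 16.  89. 168.] z 0.022 (array([ 533.5, -162.4]), 80.1, 51.1, 0.35)
[ 208   83   94   65 5701] hsv [ 14.  98. 174.] z 0.023 (array([535.2, -10. ]), 120.3, 80.0, 85.21)
[ 466  115   46   31 1162] hsv [110. 168. 198.] z 0.041 (array([ 498.4, -315.9]), 37.3, 36.2, 10.79)
[100 134  34  30 701] hsv [ 12. 137. 121.] z 0.047 (array([503.5, 178.9]), 19.5, 18.6, 8.95)
[ 143  185   90   56 1819] hsv [141. 130. 175.] z 0.022 (array([399.6,  94.9]), 119.9, 50.1, 62.01)
[ 397  184   63   38 1999] hsv [30.  4. 57.] z 0.022 (array([ 397.9, -253.9]), 51.1, 80.9, 2.16)
[298 194  46  24 412] hsv [ 35.   8. 188.] z 0.018 (array([ 403.1, -100.1]), 65.4, 32.9, 87.72)
```

View pics/w1.png

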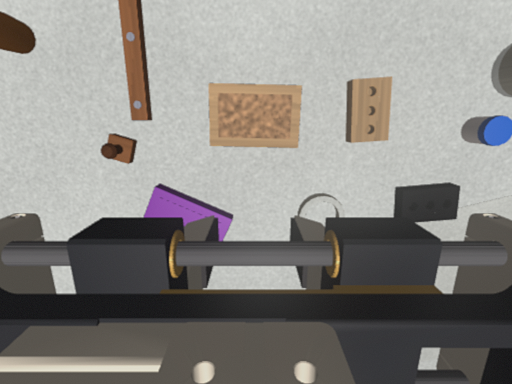

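The wrist view shows the wide board at (255,115), the narrow board at (369,110), the side fence at (135,60) and a clear space behind the wide board. I'll lower and push now.

{"api": "carry_out", "payload": {
  "commands": [
    [0.5,0,0,1,0,0,0.04],
    [0.5,0,0,1,0,0,0],
    [0.5,0,0,1,0,0,0],
    [0.5,0,0,1,0,0,0],
    [0.5,0,0,1,0,0,0],
    [0.5,0,0,1,0,0,0],
    [0.5,0,0,1,0,0,0],
    [0.5,0,0,0.76,0,0,0]
  ]
}}

```text
clock: 3.85
position: [0.4609, -0.0065, 0.0088]
ee_rot: [3.14, -0.099, -0.002]
force: [0.5, 0.2, -0.2]
width: 0.498
gripper_force: 0.0
```

{"api": "carry_out", "payload": {
  "commands": [
    [0.5,0.4,0,0,0,0,0],
    [0.5,0.4,0,0,0,0,0],
    [0.5,0.4,0,0,0,0,0],
    [0.5,0.4,0,0,0,0,0],
    [0.5,0.4,0,0,0,0,0],
    [0.5,0.4,0,0,0,0,0]
  ]
}}

```text
clock: 4.45
position: [0.5228, -0.0102, 0.0108]
ee_rot: [-3.14, 0.1, -0.001]
force: [-0.9, -0.1, 0.6]
width: 0.499
gripper_force: 0.0
```

{"api": "carry_out", "payload": {
  "commands": [
    [0.5,0.4,0,0,0,0,0],
    [0.5,0.4,0,0,0,0,0],
    [0.5,0.4,0,0,0,0,0],
    [0.5,0.4,0,0,0,0,0],
    [0.5,0.4,0,0,0,0,0],
    [0.5,0.3,0,0,0,0,0]
  ]
}}

```text
clock: 5.05
position: [0.5799, -0.0138, 0.0103]
ee_rot: [-3.14, 0.099, -0.0]
force: [-0.3, 0.3, 0.1]
width: 0.499
gripper_force: 0.0
```

{"api": "carry_out", "payload": {
  "commands": [
    [0.5,0.15,0,0,0,0,0],
    [0.5,0.1,0,0,0,0,0],
    [0.5,0.05,0,0,0,0,0]
  ]
}}

```text
clock: 5.35
position: [0.5863, -0.0142, 0.0102]
ee_rot: [3.14, -0.099, -0.0]
force: [-0.1, -0.5, -0.5]
width: 0.502
gripper_force: 0.0
```

{"api": "carry_out", "payload": {
  "commands": [
    [0.5,0.08,0,0,0,0,0],
    [0.5,0.08,0,0,0,0,0]
  ]
}}

```text
clock: 5.55
position: [0.5902, -0.0145, 0.0104]
ee_rot: [3.14, -0.099, -0.0]
force: [-1.0, -0.7, -0.0]
width: 0.497
gripper_force: 0.0
```

{"api": "carry_out", "payload": {
  "commands": [
    [0.5,0.08,0,0,0,0,0]
  ]
}}

```text
clock: 5.65
position: [0.5924, -0.0146, 0.0104]
ee_rot: [3.14, -0.099, -0.0]
force: [0.2, -0.4, 0.9]
width: 0.503
gripper_force: 0.0
```

```bash
python3 look.py w2|grep -v 'z 0.05'
python3 - <<'E'
import cv2
from look import look
s,d=look("s2","scene");im=d["pixels"][140:260,170:360,::-1];cv2.imwrite("pics/s2c.png",cv2.resize(im,None,fx=4,fy=4,interpolation=2))
E
```

```text
5.65 [ 0.59240768 -0.01462509  0.01037343]
[    0    50   512   191 25543] hsv [ 12. 126. 136.] z 0.018 (array([683.4,  -3.9]), 119.4, 334.3, 15.03)
[432 230  34  11 271] hsv [15. 76. 85.] z 0.021 (array([ 572.6, -152.8]), 20.7, 3.0, 88.14)
[ 50 266  21  28 399] hsv [ 12. 139. 105.] z 0.018 (array([554.5, 133.8]), 6.8, 26.3, 87.08)
[ 203  266  102   23 2046] hsv [ 14. 106. 164.] z 0.023 (array([562.1, -13.1]), 73.4, 41.3, 85.26)
[434 266  24  28 493] hsv [ 16.  98. 155.] z 0.022 (array([ 540.3, -149.9]), 15.1, 23.6, 87.16)
```

View pics/s2c.png

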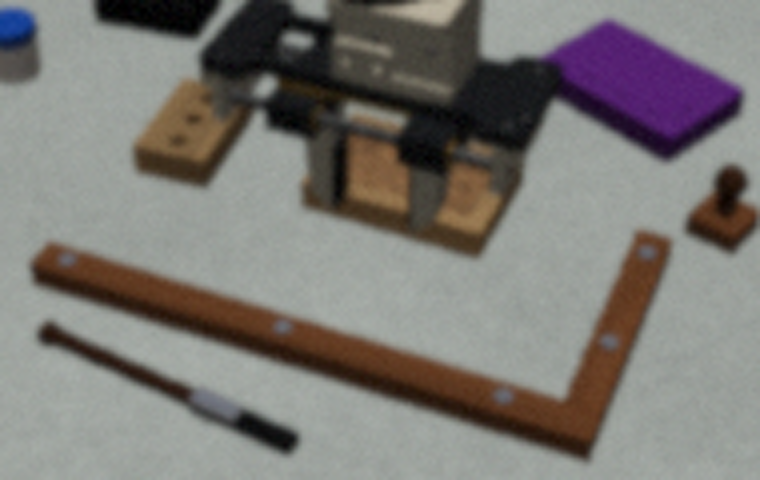

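Run:
```python
from h import *
d=np.load("s2.npz")
for y in(-.045,.016):
  for z in(.01,.025,.04):
    p=d["mtx"]@(d["R"]@np.array([.592,y,z])+d["t"]);p=p[:2]/p[2];print(y,z,((p-[170,140])*4).round())
from look import *
blobs(d)
```

```text
-0.045 0.01 [329. 226.]
-0.045 0.025 [329. 207.]
-0.045 0.04 [329. 188.]
0.016 0.01 [424. 249.]
0.016 0.025 [425. 230.]
0.016 0.04 [426. 211.]
[   0  118  115  112 2559] hsv [ 88. 155.  27.] z 0.052 (array([ 590.1, -582.6]), 122.9, 252.7, 49.77)
[193 131  32  17 356] hsv [90. 68. 11.] z 0.023 (array([ 398.4, -254.3]), 54.0, 81.0, 0.17)
[165 142  15  17 197] hsv [110. 109.  94.] z 0.041 (array([ 500.4, -317.8]), 35.7, 36.8, 14.83)
[306 149  50  29 822] hsv [139. 181. 112.] z 0.023 (array([386.8, 101.3]), 122.9, 83.5, 64.05)
[127 150  31  26 452] hsv [30. 27. 72.] z 0.056 (array([ 592.3, -349.9]), 32.4, 70.6, 40.11)
[203 160  30  24 390] hsv [ 16. 120. 117.] z 0.023 (array([ 533.3, -163.1]), 51.3, 83.9, 89.99)
[245 174  56  28 694] hsv [ 15. 124. 111.] z 0.049 (array([595.1, -14.7]), 80.1, 21.6, 88.68)
[342 181  18  20 200] hsv [ 11. 161.  73.] z 0.046 (array([505.8, 179.5]), 16.0, 16.6, 10.26)
[105 193  39  29 652] hsv [ 65. 187. 105.] z 0.023 (array([ 733.2, -311.1]), 83.2, 53.1, 1.73)
[ 177  197  161   56 1877] hsv [ 12. 164.  96.] z 0.019 (array([615.3, -22.2]), 343.9, 175.5, 86.71)
[381 230  25  27 366] hsv [ 13. 190.  45.] z 0.056 (array([661. , 283.9]), 38.7, 19.3, 78.79)
[ 445  297   67   87 4764] hsv [ 53.  11. 140.] z 0.026 (array([826., 440.]), 85.6, 170.7, 81.58)
[ 326  301   91   83 1459] hsv [ 95.   8. 186.] z 0.014 (array([867.2, 269.4]), 145.2, 149.1, 18.76)
```

Run:
```python
from look import *
s,d=look("d2","side");im=d["pixels"][130:260,150:340,::-1];cv2.imwrite("pics/d2c.png",cv2.resize(im,None,fx=4,fy=4,interpolation=2))
```

```text
(no output)
```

View pics/d2c.png

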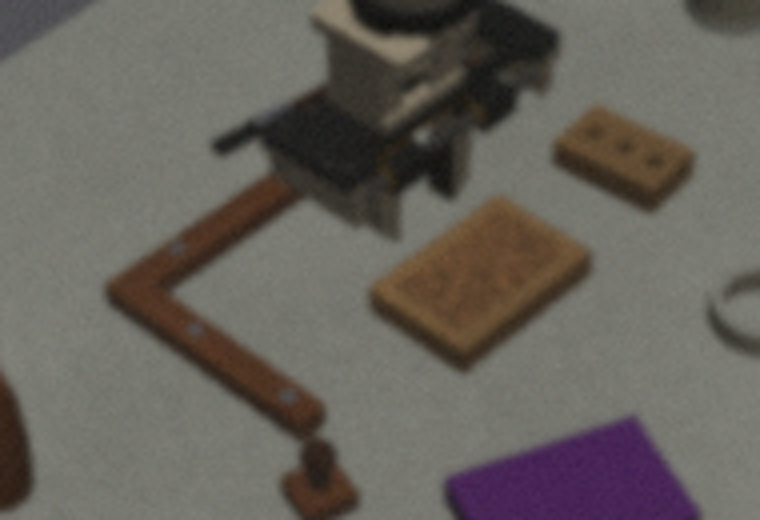

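The board has not moved: in the side view (480,280) it's still in place, with the fingertips beyond it and clearly above its top. I'll measure the true tip height.

Run:
```python
from h import *
for n in("s2","d2"):
    X=cloud(np.load(n+".npz"));x,y,z=X[...,0],X[...,1],X[...,2]
    for lo,hi in((-.065,-.025),(-.005,.035)):
        m=(x>.578)&(x<.62)&(y>lo)&(y<hi)&(z>.008)&(z<.07)
        q=X[m];print(n,lo,len(q),np.percentile(q[:,2],[0,2,5,10,25]).round(3),"x",np.percentile(q[:,0],[2,50,98]).round(3),"y",np.percentile(q[:,1],[2,50,98]).round(3))
```

```text
s2 -0.065 110 [0.032 0.035 0.036 0.039 0.044] x [0.585 0.6   0.603] y [-0.054 -0.042 -0.037]
s2 -0.005 115 [0.008 0.009 0.011 0.016 0.041] x [0.578 0.604 0.607] y [0.008 0.019 0.034]
d2 -0.065 65 [0.03  0.031 0.032 0.034 0.039] x [0.578 0.586 0.598] y [-0.043 -0.04  -0.036]
d2 -0.005 73 [0.033 0.037 0.039 0.041 0.047] x [0.578 0.581 0.593] y [0.006 0.021 0.026]
```

{"api": "carry_out", "payload": {
  "commands": [
    [0.5,0,0,-0.8,0,0,0],
    [0.5,-0.875,0,0,0,0,0],
    [0.5,-0.875,0,0,0,0,0],
    [0.5,-0.875,0,0,0,0,0],
    [0.5,-0.875,0,0,0,0,0],
    [0.5,-0.875,0,0,0,0,0],
    [0.5,-0.875,0,0,0,0,0],
    [0.5,0,0,0.6,0,0,0]
  ]
}}

```text
clock: 6.6
position: [0.4592, -0.0063, 0.0163]
ee_rot: [3.14, -0.099, 0.0]
force: [0.5, -0.4, -1.0]
width: 0.497
gripper_force: 0.0
```

{"api": "carry_out", "payload": {
  "commands": [
    [0.5,0,0,0.4,0,0,0],
    [0.5,0,0,0.3,0,0,0],
    [0.5,0,0,0.2,0,0,0]
  ]
}}

```text
clock: 6.9
position: [0.4616, -0.0063, -0.0079]
ee_rot: [3.14, -0.099, -0.001]
force: [0.1, 0.4, 0.4]
width: 0.501
gripper_force: 0.0
```

Run:
```python
from look import *
s,d=look("d3","side");print(s["position"],s["force"]);X=cloud(d);x,y,z=X[...,0],X[...,1],X[...,2]
for lo,hi in((-.06,-.02),(0,.045)):
    m=(x>.435)&(x<.485)&(y>lo)&(y<hi)&(z>.006)&(z<.07)
    q=X[m];print(lo,len(q),np.percentile(q[:,2],[0,2,5,10,25]).round(3),np.percentile(q[:,0],[2,50,98]).round(3))
```

```text
[ 0.46161743 -0.00628239 -0.00786182] [0.0968791  0.35392248 0.37308642]
-0.06 109 [0.011 0.014 0.016 0.021 0.028] [0.443 0.447 0.464]
0 54 [0.016 0.018 0.022 0.023 0.03 ] [0.447 0.449 0.452]
```

{"api": "carry_out", "payload": {
  "commands": [
    [0.5,0.2,0,0.12,0,0,0],
    [0.5,0.4,0,0,0,0,0],
    [0.5,0.4,0,0,0,0,0],
    [0.5,0.4,0,0,0,0,0],
    [0.5,0.4,0,0,0,0,0],
    [0.5,0.4,0,0,0,0,0],
    [0.5,0.4,0,0,0,0,0],
    [0.5,0.2,0,0,0,0,0]
  ]
}}

```text
clock: 7.75
position: [0.5326, -0.0108, -0.0101]
ee_rot: [-3.14, 0.1, -0.001]
force: [-2.4, 0.2, 0.3]
width: 0.498
gripper_force: 0.8
```

```bash
python3 look.py s4 scene | grep -E "hsv \[ ?1[0-9]"
```

```text
[165 142  15  17 200] hsv [110.  107.5  93. ] z 0.042 (array([ 500.2, -317.6]), 36.9, 36.6, 44.26)
[313 149  43  29 736] hsv [139. 182. 111.] z 0.023 (array([388.6, 104.6]), 116.4, 82.2, 63.72)
[203 160  30  24 459] hsv [ 16. 121. 119.] z 0.023 (array([ 533.5, -163. ]), 52.3, 82.5, 88.66)
[ 237  166   58   48 1488] hsv [ 16. 125. 124.] z 0.036 (array([534.1, -10.6]), 82.2, 23.2, 86.79)
[342 181  18  20 207] hsv [ 12. 159.  73.] z 0.046 (array([505.8, 179.1]), 16.9, 18.0, 31.61)
[ 177  197  161   56 1876] hsv [ 12. 163.  95.] z 0.019 (array([616.2, -22.1]), 343.1, 174.4, 86.6)
[381 230  25  27 368] hsv [ 13. 193.  45.] z 0.056 (array([662.3, 283.8]), 38.6, 19.7, 79.59)
```

{"api": "carry_out", "payload": {
  "commands": [
    [0.5,0.4,0,0,0,0,0],
    [0.5,0.4,0,0,0,0,0],
    [0.5,0.4,0,0,0,0,0],
    [0.5,0.4,0,0,0,0,0],
    [0.5,0.2,0,0,0,0,0],
    [0.5,0.15,0,0,0,0,0]
  ]
}}

```text
clock: 8.4
position: [0.5803, -0.0138, -0.0103]
ee_rot: [3.14, -0.1, -0.0]
force: [-2.5, -0.1, 2.1]
width: 0.501
gripper_force: 0.9
```

{"api": "carry_out", "payload": {
  "commands": [
    [0.5,0.1,0,0,0,0,0],
    [0.5,0.1,0,0,0,0,0]
  ]
}}

```text
clock: 8.6
position: [0.5847, -0.0141, -0.0102]
ee_rot: [3.14, -0.099, -0.001]
force: [-1.7, -0.0, -0.7]
width: 0.502
gripper_force: 0.4
```

{"api": "carry_out", "payload": {
  "commands": [
    [0.5,0.08,0,0,0,0,0]
  ]
}}

```text
clock: 8.7
position: [0.5869, -0.0143, -0.0102]
ee_rot: [3.14, -0.099, 0.0]
force: [-0.4, -0.0, -0.8]
width: 0.502
gripper_force: 0.4
```

{"api": "carry_out", "payload": {
  "commands": [
    [0.5,0.06,0,0,0,0,0],
    [0.5,0.06,0,0,0,0,0]
  ]
}}

```text
clock: 8.9
position: [0.589, -0.0144, -0.0103]
ee_rot: [3.14, -0.099, -0.003]
force: [-7.0, 0.6, 4.4]
width: 0.5
gripper_force: 3.4
```

{"api": "carry_out", "payload": {
  "commands": [
    [0.5,0.06,0,0,0,0,0]
  ]
}}

```text
clock: 9.0
position: [0.589, -0.0145, -0.0105]
ee_rot: [3.14, -0.099, -0.007]
force: [-10.8, 1.0, 7.5]
width: 0.5
gripper_force: 5.7
```

{"api": "carry_out", "payload": {
  "commands": [
    [0.5,-1,0,0,0,0,0],
    [0.25,0,0,-1,0,0,0],
    [0.25,0,0,-1,0,0,-1],
    [0.25,0,0,-1,0,0,-1],
    [0.25,0,0,-1,0,0,-1],
    [0.25,0,0,-1,0,0,-1],
    [0.25,0,0,-1,0,0,-1],
    [0.25,0,0,-1,0,0,-1]
  ]
}}

```text
clock: 9.8
position: [0.5667, -0.013, 0.1662]
ee_rot: [3.027, 0.839, 0.002]
force: [-0.8, -0.9, 0.6]
width: 0.245
gripper_force: 0.0
```

{"api": "carry_out", "payload": {
  "commands": [
    [0.25,0,0,0,0,0,-1],
    [0.25,0,0,0,0,0,-1],
    [0.25,0,0,0,0,0,-1],
    [0.25,0,0,0,0,0,-1],
    [0.25,0,0,0,0,0,-1],
    [0.25,0,0,0,0,0,-1],
    [0.25,0,0,0,0,0,-1],
    [0.25,0,0,0,0,0,-1]
  ]
}}

```text
clock: 10.6
position: [0.5668, -0.013, 0.165]
ee_rot: [2.461, 1.951, 0.001]
force: [0.6, 0.1, -0.1]
width: 0.252
gripper_force: 0.0
```

{"api": "carry_out", "payload": {
  "commands": [
    [0.25,0,0,0,0,0,-1],
    [0.25,-0.84,0.69,0,0,0,-0.71],
    [0.25,-0.84,0.69,0,0,0,0],
    [0.25,-0.84,0.69,0,0,0,0],
    [0.25,-0.84,0.69,0,0,0,0]
  ]
}}

```text
clock: 11.1
position: [0.6293, -0.1034, 0.165]
ee_rot: [2.29, 2.149, 0.001]
force: [-0.1, -0.4, 0.3]
width: 0.248
gripper_force: 0.0
```

```bash
python3 look.py s5 scene | grep -E "hsv \[ ?1[0-9]"; python3 look.py d5 side | grep -E "hsv \[ ?1[0-9]"; python3 look.py w5
```

```text
[165 142  15  17 201] hsv [110. 106.  88.] z 0.042 (array([ 499.8, -317.5]), 39.2, 35.5, 64.93)
[303 149  53  30 860] hsv [139. 182. 107.] z 0.023 (array([385.9, 101.9]), 121.9, 83.3, 62.18)
[203 160  30  25 458] hsv [ 16. 121. 116.] z 0.023 (array([ 533.7, -163. ]), 82.7, 51.0, 0.91)
[342 181  18  20 201] hsv [ 12. 160.  71.] z 0.046 (array([505.9, 178.8]), 16.2, 17.0, 41.2)
[ 177  192  161   61 3191] hsv [ 13. 134.  98.] z 0.023 (array([616.2, -21.8]), 341.9, 172.6, 86.46)
[381 233  25  24 362] hsv [ 13. 191.  43.] z 0.055 (array([662.1, 284.8]), 38.6, 17.3, 85.12)
[  0   0  29  12 179] hsv [17. 59. 90.] z 0.039 (array([2105.3, -241.1]), 21.8, 56.6, 3.95)
[ 176  140   98   99 2384] hsv [ 13. 126.  79.] z 0.023 (array([610.1, -19.2]), 340.4, 172.7, 86.26)
[289 156  35  25 484] hsv [ 16. 113.  89.] z 0.023 (array([ 529.3, -161.9]), 82.3, 56.6, 1.03)
[138 234  21  23 286] hsv [ 12. 125.  49.] z 0.055 (array([637.8, 293.1]), 38.4, 18.5, 52.22)
[ 262  234   56   46 1427] hsv [141. 143.  82.] z 0.024 (array([382.2, 102. ]), 119.8, 83.0, 61.05)
[220 240  20  21 244] hsv [ 11.  107.   62.5] z 0.046 (array([497.6, 180.4]), 17.6, 17.0, 61.01)
11.2 [ 0.63005421 -0.10698359  0.16435714]
[   0    0   60   74 3467] hsv [141. 147. 160.] z 0.023 (array([390. ,  75.7]), 78.6, 49.2, 62.17)
[  221     0    93   220 11577] hsv [ 14. 104. 156.] z 0.022 (array([647.9, -40.3]), 249.8, 101.9, 86.25)
[340 112  14  26 214] hsv [117.  16. 156.] z 0.012 (array([746.7, -52. ]), 30.7, 11.5, 77.99)
[  35  158   57   52 1298] hsv [ 35.   8. 185.] z 0.018 (array([ 385.7, -100.3]), 67.2, 66.7, 21.87)
[149 201  66  16 846] hsv [ 16.  96. 158.] z 0.022 (array([ 532.7, -143.7]), 17.7, 81.4, 86.2)
[  71  266   43   28 1033] hsv [135.  16.  32.] z 0.022 (array([ 396.3, -237.1]), 47.0, 51.7, 88.5)
```

```bash
cat > meas.py <<'E'
import sys
from h import *
d=np.load(sys.argv[1]);X=cloud(d);z=X[...,2];x,y=X[...,0],X[...,1]
reg=(d["range_z"]>0)&(x>.45)&(x<.75)&(y>-.3)&(y<.2)
z2=cv2.medianBlur(z.astype(np.float32),5)
for nm,m in(("board",(z2>.0205)&(z2<.028)),("fence",(z2>.014)&(z2<.0195))):
    m=cv2.morphologyEx((m&reg).astype(np.uint8),cv2.MORPH_OPEN,np.ones((3,3)))
    n,L,st,_=cv2.connectedComponentsWithStats(m)
    for i in range(1,n):
        if st[i,4]>300: print(nm,st[i],rect(X[L==i][:,:2]))
E
python3 meas.py w5.npz
```

```text
board [ 221   43   72  109 7273] (array([638.6, -16. ]), 118.5, 78.9, 86.15)
board [151 205  62  12 638] (array([ 532.9, -144.6]), 15.7, 79.2, 86.61)
fence [ 288    0   26  219 4013] (array([673.4, -41.3]), 249.2, 52.0, 86.16)
```

{"api": "carry_out", "payload": {
  "commands": [
    [0.25,0,0,1,0,0,0],
    [0.25,0,0,1,0,0,0],
    [0.25,0,0,1,0,0,0],
    [0.25,0,0,1,0,0,0],
    [0.25,0,0,1,0,0,0],
    [0.25,0,0,1,0,0,0],
    [0.25,0,0,0.96,0,0,0]
  ]
}}

```text
clock: 11.95
position: [0.6282, -0.101, -0.0098]
ee_rot: [-2.289, -2.151, -0.001]
force: [-0.2, -0.8, -0.1]
width: 0.251
gripper_force: 0.0
```

{"api": "carry_out", "payload": {
  "commands": [
    [0.25,0.4,0,0,0,0,0],
    [0.25,0.4,0,0,0,0,0],
    [0.25,0.4,0,0,0,0,0],
    [0.25,0.4,0,0,0,0,0],
    [0.25,0.4,0,0,0,0,0],
    [0.25,0.4,0,0,0,0,0],
    [0.25,0.4,0,0,0,0,0],
    [0.25,0.4,0,0,0,0,0]
  ]
}}

```text
clock: 12.75
position: [0.6336, -0.0215, -0.009]
ee_rot: [2.29, 2.15, 0.0]
force: [-0.2, -2.5, 2.3]
width: 0.251
gripper_force: 0.9
```

{"api": "carry_out", "payload": {
  "commands": [
    [0.25,0.3,0,0,0,0,0],
    [0.25,0.2,0,0,0,0,0],
    [0.25,0.06,0,0,0,0,0]
  ]
}}

```text
clock: 13.05
position: [0.6343, -0.0075, -0.0092]
ee_rot: [-2.289, -2.151, -0.0]
force: [-0.1, -0.5, 1.0]
width: 0.254
gripper_force: 0.7
```

{"api": "carry_out", "payload": {
  "commands": [
    [0.25,0.06,0,0,0,0,0],
    [0.25,0.06,0,0,0,0,0]
  ]
}}

```text
clock: 13.25
position: [0.6344, -0.006, -0.0093]
ee_rot: [2.291, 2.149, -0.001]
force: [-0.4, -1.6, -0.0]
width: 0.249
gripper_force: 0.7
```

{"api": "carry_out", "payload": {
  "commands": [
    [0.25,0.06,0,0,0,0,0]
  ]
}}

```text
clock: 13.35
position: [0.6345, -0.0044, -0.0093]
ee_rot: [2.291, 2.15, -0.001]
force: [-0.1, -8.0, 0.5]
width: 0.247
gripper_force: 4.5
```

{"api": "carry_out", "payload": {
  "commands": [
    [0.25,0.05,0,0,0,0,0],
    [0.25,0,0,0,0,0,0]
  ]
}}

```text
clock: 13.55
position: [0.6345, -0.0044, -0.0093]
ee_rot: [2.291, 2.148, -0.003]
force: [0.3, -5.5, 1.6]
width: 0.247
gripper_force: 2.6
```

{"api": "carry_out", "payload": {
  "commands": [
    [0.25,-0.5,0,0,0,0,0],
    [0.25,-0.5,0,0,0,0,0],
    [0.25,0,0,-1,0,0,0],
    [0.25,-0.7,0,-1,0,0,0],
    [0.25,-0.7,0,-1,0,0,0],
    [0.25,-0.7,0,-1,0,0,0],
    [0.25,-0.7,0,-1,0,0,0],
    [0.25,0,0,-1,0,0,0]
  ]
}}

```text
clock: 14.35
position: [0.628, -0.1023, 0.1415]
ee_rot: [2.295, 2.144, -0.003]
force: [-0.1, 0.0, 1.0]
width: 0.247
gripper_force: 0.0
```

{"api": "carry_out", "payload": {
  "commands": [
    [0.25,0,0,-1,0,0,0],
    [0.25,0,0,0,0,0,0]
  ]
}}

```text
clock: 14.55
position: [0.6306, -0.0983, 0.1696]
ee_rot: [2.289, 2.146, 0.006]
force: [0.9, -0.7, 1.3]
width: 0.25
gripper_force: 0.0
```

```bash
python3 look.py w6 >/dev/null;python3 meas.py w6.npz
python3 - <<'E'
from h import *
im=cv2.imread("pics/w6.png");cv2.imwrite("pics/w6c.png",cv2.resize(im[:260,130:430],None,fx=2.3,fy=2.3,interpolation=2))
E
```

```text
board [ 219    0   74   88 6108] (array([642.,  51.]), 88.4, 79.4, 86.24)
board [152 210  60   7 313] (array([ 532.8, -140.9]), 9.0, 77.6, 86.65)
fence [ 286    0   27  219 4011] (array([673.5, -32. ]), 252.9, 52.4, 86.32)
```

View pics/w6c.png

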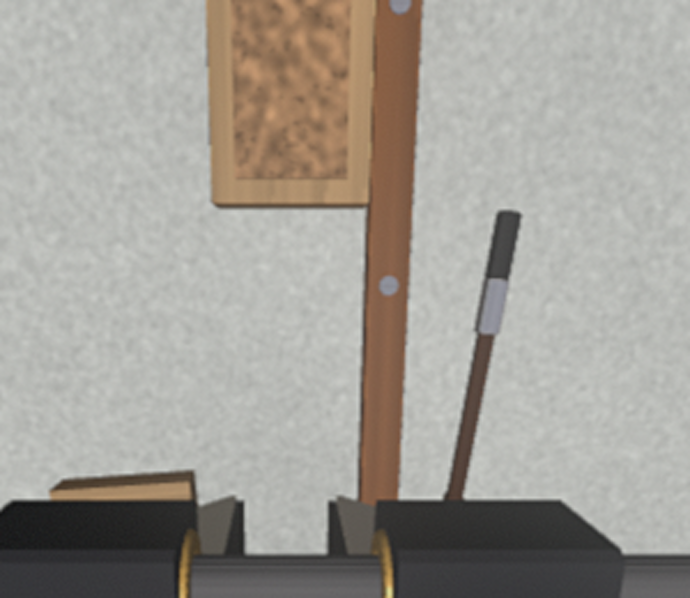

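{"api": "carry_out", "payload": {
  "commands": [
    [0.05,-0.4,-0.92,0,0,0,0],
    [0.05,-0.4,-0.92,0,0,0,0],
    [0.05,-0.4,-0.92,0,0,0,0],
    [0.05,-0.4,-0.92,0,0,0,0],
    [0.05,-0.4,-0.92,0,0,0,0],
    [0.05,-0.4,-0.92,0,0,0,0],
    [0.05,-0.4,-0.92,0,0,0,0],
    [0.05,0,0,0,0,0,1]
  ]
}}

```text
clock: 15.4
position: [0.4593, -0.1592, 0.1644]
ee_rot: [-2.397, -2.027, 0.006]
force: [0.7, 0.4, 0.1]
width: 0.048
gripper_force: 0.0
```

{"api": "carry_out", "payload": {
  "commands": [
    [0.05,0,0,0,0,0,1],
    [0.05,0,0,0,0,0,1],
    [0.05,0,0,0,0,0,1],
    [0.05,0,0,0,0,0,1],
    [0.05,0,0,0,0,0,1],
    [0.05,0,0,0,0,0,1],
    [0.05,0,0,0,0,0,1],
    [0.05,0,0,0,0,0,1]
  ]
}}

```text
clock: 16.2
position: [0.4626, -0.1575, 0.1647]
ee_rot: [-2.999, -0.933, 0.002]
force: [-0.2, 0.4, -0.1]
width: 0.054
gripper_force: 0.0
```

{"api": "carry_out", "payload": {
  "commands": [
    [0.05,0,0,0,0,0,1],
    [0.05,0,0,0,0,0,1],
    [0.05,0,0,0,0,0,1],
    [0.05,0,0,0,0,0,1],
    [0.05,0,0,0,0,0,1],
    [0.05,0,0,0,0,0,1],
    [0.05,0,0,0,0,0,0.73],
    [0.05,0,0,0,0,0,0]
  ]
}}

```text
clock: 17.0
position: [0.4627, -0.1574, 0.1649]
ee_rot: [-3.14, 0.105, 0.003]
force: [0.2, 0.9, 0.2]
width: 0.051
gripper_force: 0.0
```

```bash
python3 look.py w7 ;python3 meas.py w7.npz
```

```text
17.0 [ 0.46273007 -0.15741167  0.16489383]
[   0    0  104  131 7258] hsv [ 14. 108. 155.] z 0.023 (array([603. ,  73.3]), 131.2, 136.3, 85.85)
[ 393   25   54   77 1711] hsv [23. 21. 99.] z 0.056 (array([ 570.5, -340.3]), 68.3, 26.3, 10.21)
[ 230   80   47   74 2773] hsv [ 16.  91. 158.] z 0.022 (array([ 533.4, -162.7]), 80.0, 50.1, 0.29)
[ 367  123   43   34 1156] hsv [110. 158. 190.] z 0.041 (array([ 498.6, -317.4]), 37.3, 37.0, 38.11)
[ 299  198   64   34 1184] hsv [30.  4. 58.] z 0.022 (array([ 401.5, -254.2]), 43.6, 80.7, 1.19)
[  24  200   96   41 1906] hsv [141. 150. 148.] z 0.023 (array([403.4,  93. ]), 120.1, 42.8, 61.82)
[198 210  35   7 173] hsv [ 35.   9. 161.] z 0.018 (array([ 415.7, -103.7]), 43.4, 8.5, 84.89)
[ 50 266  58   5 194] hsv [141. 152. 149.] z 0.023 (array([353. ,  90.7]), 77.0, 7.0, 88.55)
board [   0    0   97   67 6187] (array([637. ,  60.8]), 109.7, 65.4, 86.12)
board [ 231   81   46   72 2606] (array([ 533.5, -162.6]), 79.7, 49.8, 0.1)
```

{"api": "carry_out", "payload": {
  "commands": [
    [0.05,0,0,1,0,0,0],
    [0.05,0,0,1,0,0,0],
    [0.05,0,0,1,0,0,0],
    [0.05,0,0,1,0,0,0],
    [0.05,0,0,1,0,0,0],
    [0.05,0,0,1,0,0,0],
    [0.05,0,0,1,0,0,0]
  ]
}}

```text
clock: 17.75
position: [0.4632, -0.1573, -0.0105]
ee_rot: [-3.14, 0.099, 0.0]
force: [0.2, 0.4, 0.6]
width: 0.048
gripper_force: 0.0
```

{"api": "carry_out", "payload": {
  "commands": [
    [0.05,0.4,0,0,0,0,0],
    [0.05,0.4,0,0,0,0,0],
    [0.05,0.4,0,0,0,0,0],
    [0.05,0.4,0,0,0,0,0],
    [0.05,0.4,0,0,0,0,0],
    [0.05,0.4,0,0,0,0,0],
    [0.05,0.4,0,0,0,0,0]
  ]
}}

```text
clock: 18.45
position: [0.5344, -0.1619, -0.0089]
ee_rot: [3.14, -0.102, 0.001]
force: [-1.3, -0.9, 0.1]
width: 0.053
gripper_force: 0.3
```

```bash
python3 look.py s8 scene|grep -E "hsv \[ ?1"; python3 look.py d8 side|grep -E "hsv \[ ?1"
```

```text
[165 142  15  17 198] hsv [110.  118.5  86.5] z 0.042 (array([ 500.1, -316.6]), 36.8, 36.5, 68.97)
[303 149  53  29 856] hsv [139. 182. 108.] z 0.024 (array([386.9, 101.7]), 121.2, 84.0, 61.72)
[191 158  36  38 721] hsv [ 17. 118. 103.] z 0.048 (array([ 542.3, -159. ]), 20.4, 45.9, 22.72)
[342 181  18  20 203] hsv [ 12. 158.  71.] z 0.046 (array([505.3, 180. ]), 18.0, 14.5, 62.99)
[ 177  197  161   56 3294] hsv [ 13. 135.  99.] z 0.023 (array([615.7, -21.6]), 341.3, 172.8, 86.52)
[381 230  25  27 363] hsv [ 13. 190.  44.] z 0.055 (array([661.4, 284.3]), 38.7, 20.2, 81.47)
[  0   0  31  12 173] hsv [17. 58. 93.] z 0.039 (array([2103.5, -241.1]), 54.0, 22.0, 89.48)
[ 176  140   98   99 2461] hsv [ 13. 128.  83.] z 0.023 (array([611.5, -20.9]), 343.1, 173.2, 87.02)
[138 234  21  23 286] hsv [ 12. 127.  51.] z 0.055 (array([637.9, 292.8]), 37.9, 18.3, 52.17)
[ 262  234   56   45 1428] hsv [141. 143.  84.] z 0.024 (array([382. , 101.9]), 121.4, 82.2, 61.9)
[220 240  20  21 237] hsv [ 12. 109.  65.] z 0.046 (array([497.8, 180.9]), 18.6, 15.1, 27.81)
```

{"api": "carry_out", "payload": {
  "commands": [
    [0.05,0.4,0,0,0,0,0],
    [0.05,0.4,0,0,0,0,0],
    [0.05,0.4,0,0,0,0,0],
    [0.05,0.25,0,0,0,0,0],
    [0.05,0.1,0,0,0,0,0]
  ]
}}

```text
clock: 19.05
position: [0.573, -0.1642, -0.0092]
ee_rot: [-3.14, 0.102, -0.001]
force: [-0.9, 0.4, 0.4]
width: 0.05
gripper_force: 0.3
```

{"api": "carry_out", "payload": {
  "commands": [
    [0.05,0.06,0,0,0,0,0],
    [0.05,0.06,0,0,0,0,0]
  ]
}}

```text
clock: 19.25
position: [0.5748, -0.1645, -0.0093]
ee_rot: [3.14, -0.103, -0.001]
force: [-0.7, 0.3, 0.4]
width: 0.051
gripper_force: 0.1
```

{"api": "carry_out", "payload": {
  "commands": [
    [0.05,0.06,0,0,0,0,0]
  ]
}}

```text
clock: 19.35
position: [0.5763, -0.1646, -0.0092]
ee_rot: [3.14, -0.103, -0.001]
force: [-0.6, 0.5, 0.3]
width: 0.048
gripper_force: 0.1
```

{"api": "carry_out", "payload": {
  "commands": [
    [0.05,0.06,0,0,0,0,0],
    [0.05,0.06,0,0,0,0,0]
  ]
}}

```text
clock: 19.55
position: [0.5795, -0.1648, -0.0091]
ee_rot: [3.14, -0.103, -0.0]
force: [-4.4, -0.9, 0.9]
width: 0.055
gripper_force: 2.8
```

{"api": "carry_out", "payload": {
  "commands": [
    [0.05,0.06,0,0,0,0,0]
  ]
}}

```text
clock: 19.65
position: [0.5795, -0.1649, -0.0094]
ee_rot: [3.14, -0.103, -0.005]
force: [-8.7, 0.8, 6.4]
width: 0.052
gripper_force: 4.2
```

{"api": "carry_out", "payload": {
  "commands": [
    [0.05,-1,0,0,0,0,0],
    [0.25,0,0,-1,0,0,0],
    [0.25,0,0,-1,0,0,-1],
    [0.25,0,0,-1,0,0,-1],
    [0.25,0,0,-1,0,0,-1],
    [0.25,0,0,-1,0,0,-1],
    [0.25,0,0,-1,0,0,-1],
    [0.25,0,0,-1,0,0,-1]
  ]
}}

```text
clock: 20.45
position: [0.5562, -0.1633, 0.1671]
ee_rot: [3.028, 0.836, 0.001]
force: [0.6, -0.3, 0.2]
width: 0.248
gripper_force: 0.0
```

{"api": "carry_out", "payload": {
  "commands": [
    [0.25,0,0,0,0,0,-1],
    [0.25,0,0,0,0,0,-1],
    [0.25,0,0,0,0,0,-1],
    [0.25,0,0,0,0,0,-1],
    [0.25,0,0,0,0,0,-1],
    [0.25,0,0,0,0,0,-1],
    [0.25,0,0,0,0,0,-1],
    [0.25,0,0,0,0,0,-1]
  ]
}}

```text
clock: 21.25
position: [0.5563, -0.1633, 0.166]
ee_rot: [2.463, 1.949, 0.001]
force: [-0.7, -0.1, -0.1]
width: 0.253
gripper_force: 0.0
```

{"api": "carry_out", "payload": {
  "commands": [
    [0.25,0,0,0,0,0,-1],
    [0.25,0,0,0,0,0,-0.73],
    [0.25,-0.71,0.99,0,0,0,0],
    [0.25,-0.71,0.99,0,0,0,0],
    [0.25,-0.71,0.99,0,0,0,0],
    [0.25,0,0,0,0,0,0],
    [0.25,0,0,0,0,0,0]
  ]
}}

```text
clock: 21.95
position: [0.6269, -0.2211, 0.1653]
ee_rot: [-2.291, -2.149, -0.0]
force: [-0.3, 0.5, -1.0]
width: 0.247
gripper_force: 0.0
```

```bash
python3 look.py w9|head -1 ;python3 meas.py w9.npz
```

```text
21.95 [ 0.62693455 -0.2210883   0.16533872]
board [ 220  115   67   43 2424] (array([ 628.6, -171.2]), 49.1, 80.2, 84.8)
fence [ 286    0   25  155 2952] (array([ 682.8, -113.4]), 165.7, 24.0, 86.16)
```

{"api": "carry_out", "payload": {
  "commands": [
    [0.25,0,0,1,0,0,0],
    [0.25,0,0,1,0,0,0],
    [0.25,0,0,1,0,0,0],
    [0.25,0,0,1,0,0,0],
    [0.25,0,0,1,0,0,0],
    [0.25,0,0,1,0,0,0],
    [0.25,0,0,1,0,0,0]
  ]
}}

```text
clock: 22.7
position: [0.6264, -0.2202, -0.0095]
ee_rot: [2.289, 2.151, 0.001]
force: [-0.0, 0.1, 0.1]
width: 0.252
gripper_force: 0.0
```

{"api": "carry_out", "payload": {
  "commands": [
    [0.25,0.4,0,0,0,0,0],
    [0.25,0.4,0,0,0,0,0],
    [0.25,0.4,0,0,0,0,0],
    [0.25,0.4,0,0,0,0,0],
    [0.25,0.4,0,0,0,0,0],
    [0.25,0.4,0,0,0,0,0],
    [0.25,0.4,0,0,0,0,0],
    [0.25,0.4,0,0,0,0,0]
  ]
}}

```text
clock: 23.5
position: [0.632, -0.1404, -0.0091]
ee_rot: [2.29, 2.15, 0.0]
force: [0.0, -0.1, -0.3]
width: 0.251
gripper_force: 0.3
```

{"api": "carry_out", "payload": {
  "commands": [
    [0.25,0.4,0,0,0,0,0],
    [0.25,0.4,0,0,0,0,0],
    [0.25,0.4,0,0,0,0,0],
    [0.25,0.4,0,0,0,0,0],
    [0.25,0.4,0,0,0,0,0],
    [0.25,0.4,0,0,0,0,0],
    [0.25,0.4,0,0,0,0,0]
  ]
}}

```text
clock: 24.2
position: [0.6363, -0.0704, -0.0092]
ee_rot: [-2.29, -2.15, 0.0]
force: [-0.5, -0.6, 0.3]
width: 0.255
gripper_force: 0.1
```

{"api": "carry_out", "payload": {
  "commands": [
    [0.25,0.2,0,0,0,0,0],
    [0.25,0.15,0,0,0,0,0],
    [0.25,0.1,0,0,0,0,0],
    [0.25,0.06,0,0,0,0,0]
  ]
}}

```text
clock: 24.6
position: [0.6372, -0.0589, -0.0092]
ee_rot: [2.291, 2.15, -0.0]
force: [0.3, -0.3, 0.9]
width: 0.249
gripper_force: 0.3
```

{"api": "carry_out", "payload": {
  "commands": [
    [0.25,0.06,0,0,0,0,0],
    [0.25,0.06,0,0,0,0,0]
  ]
}}

```text
clock: 24.8
position: [0.6373, -0.056, -0.0092]
ee_rot: [2.291, 2.149, -0.0]
force: [-0.2, 0.1, -0.2]
width: 0.255
gripper_force: 0.3
```

{"api": "carry_out", "payload": {
  "commands": [
    [0.25,0.06,0,0,0,0,0],
    [0.25,0.06,0,0,0,0,0]
  ]
}}

```text
clock: 25.0
position: [0.6374, -0.0547, -0.0092]
ee_rot: [2.291, 2.148, -0.003]
force: [-1.6, -8.0, 3.1]
width: 0.251
gripper_force: 4.2
```

{"api": "carry_out", "payload": {
  "commands": [
    [0.25,0.04,0,0,0,0,0],
    [0.25,0.04,0,0,0,0,0]
  ]
}}

```text
clock: 25.2
position: [0.6374, -0.0547, -0.0092]
ee_rot: [2.291, 2.145, -0.006]
force: [-1.6, -10.9, 4.5]
width: 0.25
gripper_force: 5.9
```

{"api": "carry_out", "payload": {
  "commands": [
    [0.25,-0.2,0,0,0,0,0],
    [0.25,-0.8,0,0,0,0,0],
    [0.25,-0.5,0,-1,0,0,0],
    [0.25,-0.5,0,-1,0,0,0],
    [0.25,0,0,-1,0,0,0],
    [0.25,0,0,-1,0,0,0],
    [0.25,0,0,-1,0,0,0],
    [0.25,0,0,-1,0,0,0]
  ]
}}

```text
clock: 26.0
position: [0.6343, -0.1, 0.1418]
ee_rot: [-2.289, -2.15, -0.001]
force: [1.2, -0.1, -0.4]
width: 0.25
gripper_force: 0.0
```

{"api": "carry_out", "payload": {
  "commands": [
    [0.25,0.3,0,-1,0,0,0],
    [0.25,0.3,0,-1,0,0,0],
    [0.25,0,0,-1,0,0,0],
    [0.25,0,0,-1,0,0,0],
    [0.25,0,0,0,0,0,0],
    [0.25,0,0,0,0,0,0]
  ]
}}

```text
clock: 26.6
position: [0.6356, -0.0852, 0.2411]
ee_rot: [2.29, 2.15, 0.001]
force: [-0.9, 0.2, -0.4]
width: 0.253
gripper_force: 0.0
```

```bash
python3 look.py wa|head -1 ;python3 meas.py wa.npz
python3 - <<'E'
from h import *
im=cv2.imread("pics/wa.png");cv2.imwrite("pics/wac.png",cv2.resize(im[:240,130:430],None,fx=2.5,fy=2.5,interpolation=2))
E
```

```text
26.6 [ 0.63557657 -0.08516393  0.24105021]
board [ 223    9   60  131 7019] (array([641.3,  41.1]), 169.3, 79.6, 86.47)
fence [ 171    0  130  219 4439] (array([615.9, -17.6]), 314.8, 171.8, 86.98)
```

View pics/wac.png

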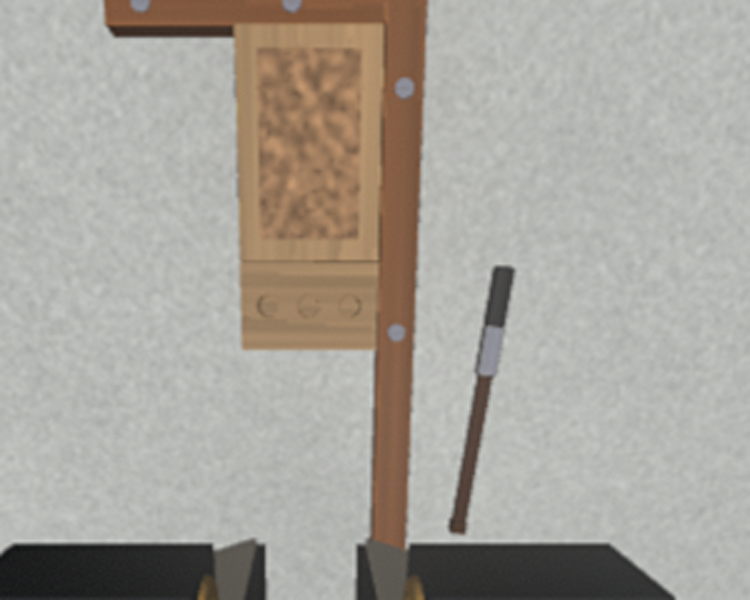

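The wrist view shows the wide board tight in the corner, with its top right at (383,25). The narrow board is tight against it (seam at y=262) and both touch the far fence, with no visible gap. The brush hasn't moved and the fingers are clear.

```bash
python3 -c "
from cell import arm
print(arm.sign_off())"
```

```text
the job is handed in; nothing more can be done
None
```

I pushed the wide board into the corner of the square, then the narrow board flush against the far fence and tight to the wide board; the final wrist picture showed no visible gaps, and I handed the job in at about 26.6 s, without a verdict back yet.

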